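# Pack the caddy and open the jar

## Robot

A 7-joint arm with a two-finger parallel gripper is mounted at the origin on the work surface. World frame = base frame: x ahead of the robot, y to its left, z up, the work surface at z = 0. Lengths are in mm, angles in rad, forces in N, time in s.
With the tool pointing down it reaches from about 425 to 950 mm from the base axis. Payload 4.7 kg.
Tool frame: the origin (TCP) lies on the centre line of the jaws, within the pads' length; the fingertips stand 19 mm ahead of it and the grasp point (between the pads) is the TCP; x points along the fingers, z is the direction in which the jaws open and shut, and the axes are right-handed (so a half turn about x gives the same grasp; the last joint's range is limited). The gripper opens to 87 mm and grips with 3 to 60 N. Pads are 19 mm wide; open, the fingers measure 117 mm over their backs; the gripper's body (75 mm by 190 mm) begins 51 mm behind the grasp point.
Start: joints at [-1.351, 0.469, -0.049, 1.532, 0.024, 1.141, -0.082], TCP at [166.17, 654.244, 241.573] pointing down, gripper open.
Joint ranges: [-2.59, 2.59], [-0.33, 1.99], [-1.39, 1.29], [0.1, 2.45], [-1.04, 4.18], [0.21, 1.99], [-2.66, 2.66]. Speed limits (rad/s): [2.57, 2.57, 3.14, 3.14, 3.14, 3.14, 3.14].

## Interface

Orientations are given as a 3x3 rotation matrix whose columns are the frame's x, y, z axes.
In Python, from rig import get_obs, camera, close_job gives the robot as it stands.
- The arm moves only by the tool drive_tool, never from a script. Its argument "rows" is a list of rows, each a list of 7 numbers: the closure, from 0 (fully open) to 1 (shut), then the shift along the world's x, y, z in m, then the turn, a rotation vector about the world's x, y, z in rad. A call has 1 to 8 rows; each row is the pose to reach, as a shift and turn from the pose commanded when the call began; what a row does not reach only later rows make up. A row lasts 1/12 s, in which the tool goes at most 41.7 mm and 7.16 degrees, less where a joint would pass 70% of its speed; a pose out of reach is approached as far as the arm can. A call with a gripper value outside its range is refused whole. The fingers move at their own pace and stop on an object; "squeeze" is the grip in N (left out, the last holds). Time passes only in rows, so rows that repeat a pose let the fingers close. It gives the time, the measured TCP pose, the force and the opening at its end, in the units of the state.
- get_obs(): the state, without advancing time (a new reading comes with each control period).
- camera(name): name is "side" or "top"; returns a dict with "frame" (400x640x3 uint8, red, green, blue), "fovy" (degrees; the focal length in pixels is half the picture's height over the tangent of half this angle, whatever the lens; pixels are square), "cx", "cy" (the principal point, pixels), "dist" ([k1, k2, p1, p2, k3] as OpenCV has them; the pictures are not rectified), "camera_from_world" (4x4, takes a point from world to camera coordinates). Camera axes: x right, y up, looking along -z (the intrinsics and any distortion apply to the point x, -y, -z); pixel columns grow to the right and rows downward; lengths in mm; the calibration is good to about 2 mm. A picture is of the moment at which its call begins. There is no depth.
- close_job(): hands the job in, once; it reports no verdict.
The state is a dict: "t": time; "qpos": joint angles; "dq": joint speeds; "joint_torque": joint torques, N m; "tcp_pos": TCP position; "tool_rot": TCP orientation; "contact_force": force on the tool from outside, world axes, zero at the start; "wrist_torque": the same for the moment, N m; "gripper_width": finger opening in mm.
Only numpy, scipy, OpenCV 4.12 (cv2) and the standard library are available. Lean on these libraries where they do the work, as an engineer would, in place of code of your own. Each camera call takes 0.05 s, during which the arm holds its last target.

## Task

Pack the small brass tin and then the capped white jar upright into the two free places of the metal caddy, keeping the jar upright. With the jar braced there, twist its tight cap anticlockwise until it comes free of the jar, lift it straight up and finish while still holding it in the gripper just above the jar's mouth, clear of it by a centimetre or two. Leave the jar standing in the caddy and the canister and all the other things where they are.

Things in the scene. Friction and masses are not known exactly. Their poses are not given: they have to be found in the camera images.
- caddy: Low open aluminium box fixed to the counter, outside 56 (x) x 158 (y) x 28 mm high, walls and floor 4 mm, inside 48 x 150 mm, no dividers. Holds three things in a row along its long y axis, at y = -50, 0, +50 mm, about 2 mm of play round each. Its long walls keep a square thing from turning. Origin: centre of its underside, z up.
- pad_a: Thin black rubber pad (36 x 36 x 0.6 mm), flush on the caddy floor, marking the middle of one free place; origin at its centre, on the caddy's floor, axes as the caddy's. Can be stood upon.
- pad_b: The same, marking the other free place. The tin and the jar may go into either.
- tin_center (a point): Plain square brass tin, 44 x 44 x 62 mm high, about 0.2 kg, closed, standing on the counter, its sides along its own x and y; corners eased, foot tapered over its lowest 6 mm. The point is its centre, 31 mm above its underside; z up.
- jar_center (a point): Square white jar: body 44 x 44 x 76 mm high, sides along its own x and y, corners eased, foot tapered over its lowest 6 mm; above it a round neck and the cap; about 0.32 kg, 108 mm high with its cap. The point is the centre of the body, 38 mm above the underside; z up. The mouth (top of the seal in the neck) is 94 mm above the underside.
- cap_center (a point): The jar's round ribbed black plastic cap, 60 mm across, 30 mm high, wider than the jar. The point is its centre (15 mm from top and bottom; 93 mm above the jar's underside while on); z up, along the jar's. Lug cap with about 1.5 mm of up-down play: it cannot be pulled off until turned, and the jar can be carried by it.
- cap: The same cap, with its origin at the centre of its lower edge. Turned anticlockwise (from above) in the jar, against about 0.4 Nm, it is free of its lugs at about 0.65 rad and meets a stop at about 1.15 rad; it then lifts straight off, its lower edge passing the mouth after 16 mm. A free-standing jar turns along with it.
- jar: The same jar, with its origin at the centre of its underside, z up.
- seal (a joint): Angle (rad) by which the seal disc under the cap, which turns with the cap to within 0.1 rad, has been turned anticlockwise in the jar: 0 tight, 1.1 at the stop. It stays where it is when the cap is lifted off.
- canister: Square grey canister with a white lid, 44 x 44 x 62 mm, standing in the third place of the caddy; stays there. Origin at the centre of its underside.
- mug: White mug, 76 mm across, 85 mm high, bystander. Origin under its centre.
- ramekin: Small white bowl, 80 mm across, 42 mm high, bystander. Origin under its centre.
- saucer: White saucer, 110 mm across, 18 mm high, bystander. Origin under its centre.
- spoon: Steel spoon, 150 mm long, lying on the counter, bystander.
- squeeze: Plain squat white bottle, 50 mm across, 95 mm high, bystander. Origin under its centre.
- cup: White cup without handle, 72 mm across, 60 mm high, bystander. Origin under its centre.
- tin: The same tin, with its origin at the centre of its underside, z up.
There are look-alikes about, which are no part of the job. There is more than one size of the cap; the job needs the smallest.

How it is judged:
By the outcome, as a careful person would: the job done as asked, in the order asked, and still so for the second after the job is handed in, while the arm keeps its last pose, push and grip.
It also fails if it takes over 64 s, if anything falls off the work surface, if the arm or the gripper's body presses on something with over 40 N, if the wrist force passes 120 N, or if a joint passes its speed limit or range.

## Working session

There is one attempt and no reset: what is moved stays moved. The work goes in short steps, Python scripts to look and compute and a tool call to move; the robot and the scene stay as the last step left them, time stands still between calls to the robot, and variables do not carry over. Pictures are saved under pics/ and viewed, and the job is handed in when it is done.

Besides the shell and the picture viewer there is one more tool, called after "Emit:" as name([rows], argument=value, ...), one row to a line, values as JSON. drive_tool: Moves the arm, as the interface text tells. Its arguments: {"type":"object","properties":{"rows":{"type":"array","items":{"type":"array","items":{"type":"number"}}},"squeeze":{"type":"number"}},"required":["rows"]}

```bash
mkdir -p pics; ls; python3 - <<'E'
from rig import get_obs,camera
import cv2,numpy as np
np.set_printoptions(precision=3,suppress=True)
o=get_obs()
for k,v in o.items(): print(k,np.array(v))
for n in("side","top"):
    c=camera(n); cv2.imwrite(f"pics/{n}0.png",c["frame"][:,:,::-1])
    print(n,{k:np.array(v) for k,v in c.items() if k!="frame"})
E
```

```text
pics
t 0.0
qpos [-1.351  0.469 -0.049  1.534  0.024  1.141 -0.082]
dq [-0.001  0.001 -0.001 -0.001  0.    -0.    -0.   ]
joint_torque [  0.    -50.799  -0.081 -23.615  -0.061   0.038   0.   ]
tcp_pos [166.054 653.676 240.456]
tool_rot [[-0.    -0.969  0.246]
 [-0.002  0.246  0.969]
 [-1.    -0.    -0.002]]
contact_force [-0.342  0.341 -0.915]
wrist_torque [0.002 0.033 0.025]
gripper_width 87.17661910611211
side {'fovy': array(44.726), 'cx': array(317.807), 'cy': array(196.79), 'dist': array([-0.024,  0.   ,  0.   ,  0.   ,  0.   ]), 'camera_from_world': array([[   -0.988,    -0.154,    -0.017,   610.761],
       [    0.085,    -0.63 ,     0.772,  -126.56 ],
       [   -0.13 ,     0.761,     0.635, -1377.425],
       [    0.   ,     0.   ,     0.   ,     1.   ]])}
top {'fovy': array(52.15), 'cx': array(324.526), 'cy': array(200.851), 'dist': array([0.006, 0.   , 0.   , 0.   , 0.   ]), 'camera_from_world': array([[   0.047,   -0.999,    0.005,  -47.344],
       [   0.975,    0.047,    0.219, -625.911],
       [  -0.219,   -0.005,    0.976, -952.05 ],
       [   0.   ,    0.   ,    0.   ,    1.   ]])}
```

View pics/side0.png

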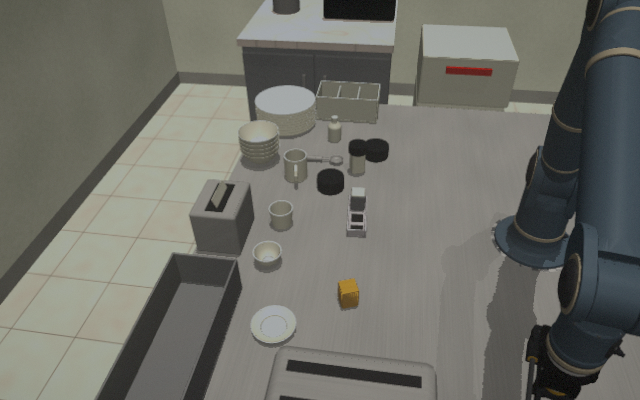

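View pics/top0.png

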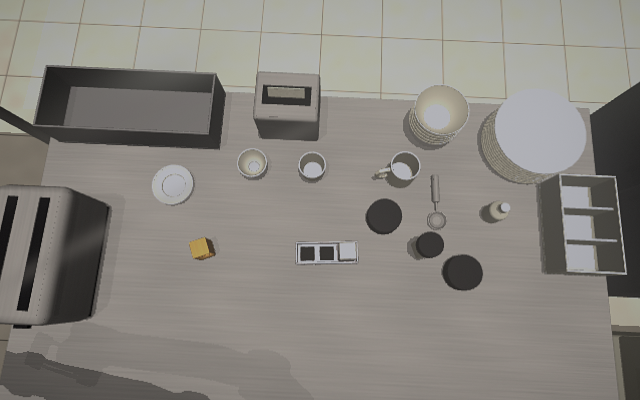

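```bash
cat > h.py <<'E'
from rig import get_obs,camera
import cv2,numpy as np
np.set_printoptions(precision=2,suppress=True)
def K(c):
    f=200/np.tan(np.radians(c["fovy"])/2); return np.array([[f,0,c["cx"]],[0,f,c["cy"]],[0,0,1.]])
def ray(c,uv):
    p=cv2.undistortPoints(np.array(uv,float).reshape(-1,1,2),K(c),np.array(c["dist"],float)).reshape(-1,2)
    T=np.array(c["camera_from_world"]);R=T[:3,:3]
    d=np.c_[p[:,0],-p[:,1],-np.ones(len(p))]@R
    return -R.T@T[:3,3],d/np.linalg.norm(d,axis=1)[:,None]
def onz(c,uv,z):
    o,d=ray(c,uv); return o+d*((z-o[2])/d[:,2])[:,None]
def proj(c,X):
    T=np.array(c["camera_from_world"]);P=np.atleast_2d(X)@T[:3,:3].T+T[:3,3]
    P=P*[1,-1,-1]
    return cv2.projectPoints(P,np.zeros(3),np.zeros(3),K(c),np.array(c["dist"],float))[0].reshape(-1,2)
def tri(c1,u1,c2,u2):
    o1,d1=ray(c1,[u1]);o2,d2=ray(c2,[u2]);A=np.c_[d1[0],-d2[0]]
    s=np.linalg.lstsq(A,o2-o1,rcond=None)[0];a=o1+s[0]*d1[0];b=o2+s[1]*d2[0]
    return (a+b)/2,np.linalg.norm(a-b)
def crop(c,name,u,v,w,h,s):
    im=c["frame"][v:v+h,u:u+w,::-1]
    cv2.imwrite(name,cv2.resize(im,None,fx=s,fy=s,interpolation=cv2.INTER_CUBIC))
E
python3 - <<'E'
from h import *
import pickle
t=camera("top");s=camera("side");pickle.dump((t,s),open("c0.pkl","wb"))
crop(t,"pics/tj.png",280,190,200,110,4)
crop(t,"pics/tt.png",170,220,60,60,8)
crop(s,"pics/sj.png",310,120,100,130,4)
crop(s,"pics/st.png",320,265,60,60,8)
E
```

```text
(no output)
```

View pics/tj.png

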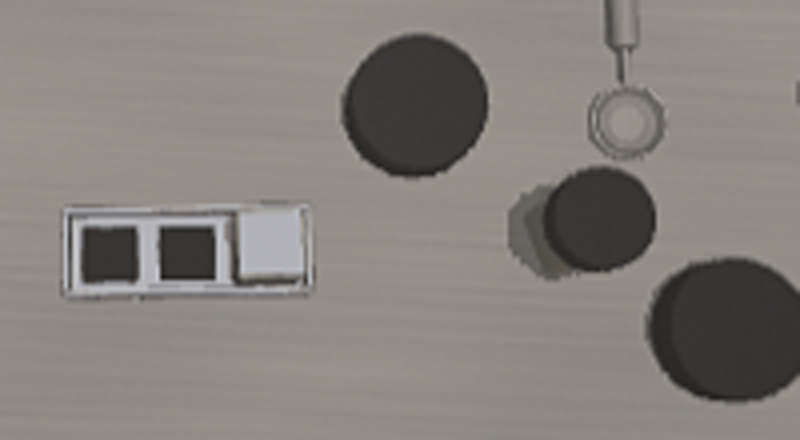

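View pics/tt.png

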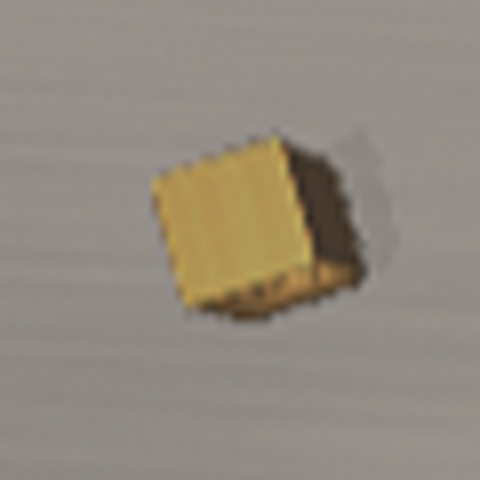

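View pics/sj.png

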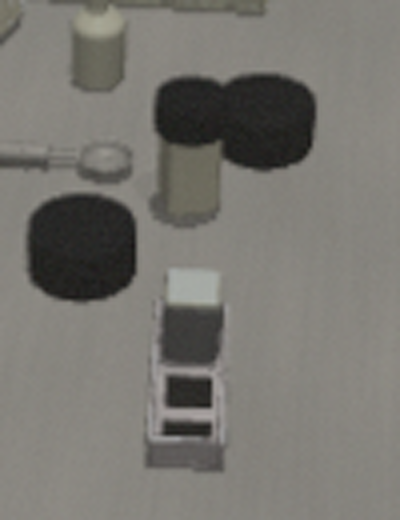

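View pics/st.png

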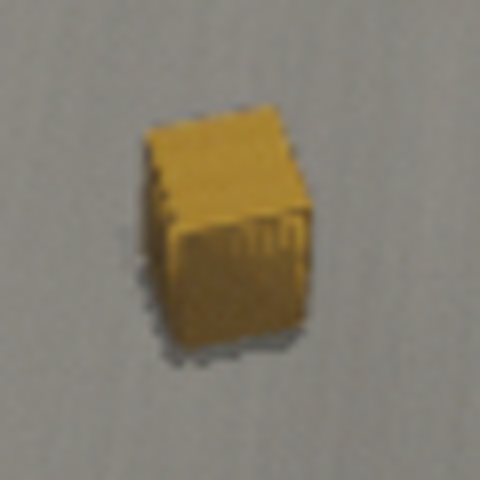

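```bash
cat > m.py <<'E'
from h import *
import pickle
t,s=pickle.load(open("c0.pkl","rb"))
f=lambda P,u,v,k:(np.array(P,float)+.5)/k-.5+[u,v]
# tin top corners
a=f([(153,180),(278,137),(313,262),(188,305)],170,220,8)
b=f([(148,132),(275,107),(312,205),(178,228)],320,265,8)
print("tin tri centre",tri(t,a.mean(0),s,b.mean(0)))
for c,p in((t,a),(s,b)):
    X=onz(c,p,62);e=np.roll(X,-1,0)-X
    print("centre",X.mean(0),"len",np.linalg.norm(e,axis=1),"yaw",np.degrees(np.arctan2(e[:,1],e[:,0]))%90)
# caddy outer rim corners
a=f([(63,207),(312,204),(314,296),(63,298)],280,190,4)
X=onz(t,a,28);print("caddy top",X,X.mean(0))
# pads
for q in ([(82,227),(138,227),(138,282),(82,282)],[(160,227),(216,227),(216,281),(160,281)]):
    X=onz(t,f(q,280,190,4),4.6);print("pad",X.mean(0),np.linalg.norm(np.roll(X,-1,0)-X,axis=1))
# canister lid
X=onz(t,f([(237,208),(303,208),(304,274),(238,279)],280,190,4),66);print("canister",X.mean(0),np.linalg.norm(np.roll(X,-1,0)-X,axis=1))
X=onz(s,f([(167,269),(218,269),(221,304),(165,304)],310,120,4),66);print("canister side",X.mean(0),np.linalg.norm(np.roll(X,-1,0)-X,axis=1))
# side pads / rim near end
X=onz(s,f([(147,441),(224,442)],310,120,4),28);print("rim +y end side",X)
E
python3 m.py
python3 - <<'E'
from h import *
import pickle
t,s=pickle.load(open("c0.pkl","rb"))
crop(t,"pics/tj2.png",400,220,60,50,12)
crop(s,"pics/sj2.png",340,130,50,50,12)
crop(s,"pics/sc2.png",340,180,40,60,10)
crop(t,"pics/tc2.png",290,235,74,36,10)
E
```

```text
tin tri centre (array([497.93, 285.29,  61.36]), np.float64(0.2898810987023334))
centre [498.11 285.1   62.  ] len [39.71 40.56 39.38 40.43] yaw [22.24 21.61 22.05 22.08]
centre [497.78 285.6   62.  ] len [40.74 39.94 41.59 38.48] yaw [22.29 21.82 20.25 20.58]
caddy top [[ 527.58   51.92   28.  ]
 [ 537.07 -106.39   28.  ]
 [ 479.07 -109.35   28.  ]
 [ 470.33   48.32   28.  ]] [503.51 -28.88  28.  ]
pad [501.15  21.31   4.6 ] [36.34 35.43 36.08 35.43]
pad [503.87 -29.06   4.6 ] [36.36 34.8  36.1  34.8 ]
canister [507.65 -78.69  66.  ] [40.5  40.23 40.28 43.24]
canister side [507.59 -78.53  66.  ] [38.7  41.96 41.56 42.09]
rim +y end side [[526.79  54.04  28.  ]
 [472.38  47.65  28.  ]]
```

View pics/tj2.png

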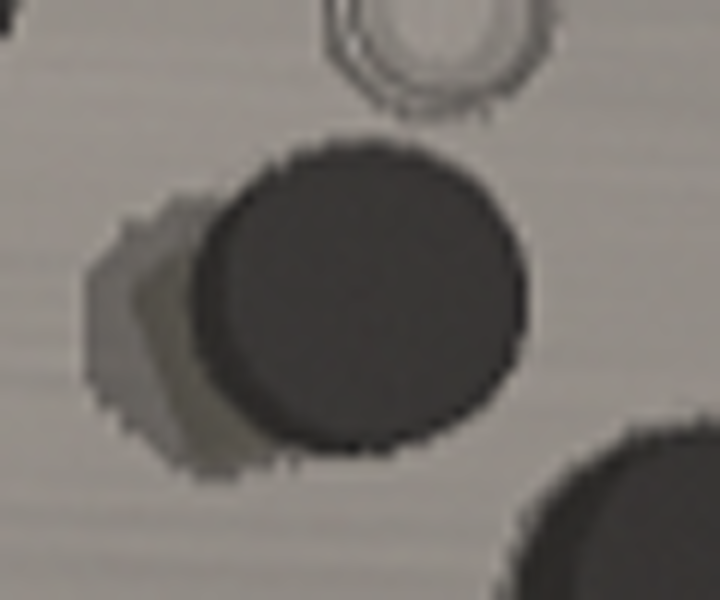

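View pics/sj2.png

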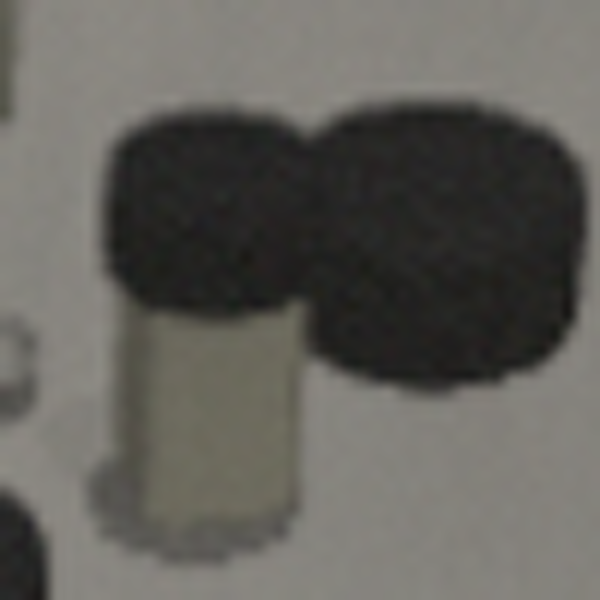

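View pics/sc2.png

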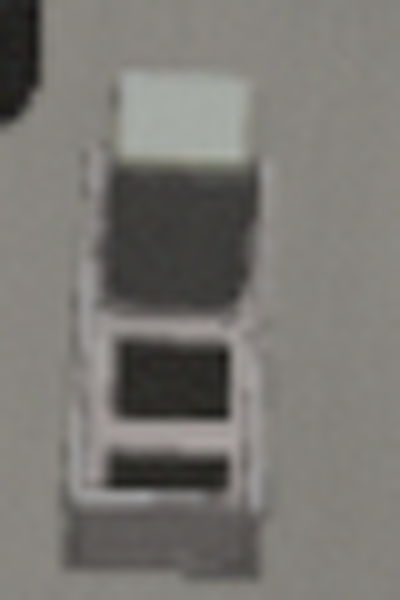

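View pics/tc2.png

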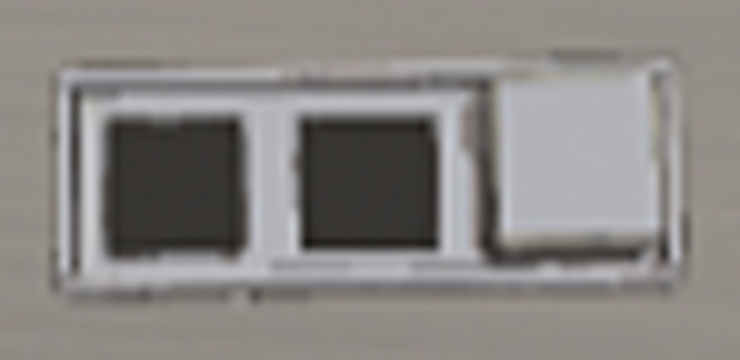

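```bash
cat > m2.py <<'E'
from h import *
import pickle
t,s=pickle.load(open("c0.pkl","rb"))
f=lambda P,u,v,k:(np.array(P,float)+.5)/k-.5+[u,v]
print("cams",ray(t,[[0,0]])[0],ray(s,[[0,0]])[0])
# dark mask in top
g=cv2.resize(t["frame"][220:270,400:460],None,fx=12,fy=12,interpolation=cv2.INTER_CUBIC).max(2)
m=(g<85).astype(np.uint8);n,l,st,ce=cv2.connectedComponentsWithStats(m)
i=l[300,360];print("cap blob",st[i],ce[i])
cnt=max(cv2.findContours((l==i).astype(np.uint8),cv2.RETR_EXTERNAL,cv2.CHAIN_APPROX_NONE)[0],key=len)[:,0]
r=cnt[(cnt[:,0]>330)&(cnt[:,1]<420)]   # away from the side: top rim edge
X=onz(t,f(r,400,220,12),108)[:,:2]
A=np.c_[2*X,np.ones(len(X))];q=np.linalg.lstsq(A,(X**2).sum(1),rcond=None)[0]
print("cap circle",q[:2],np.sqrt(q[2]+q[:2]@q[:2]))
gs=cv2.resize(s["frame"][130:180,340:390],None,fx=12,fy=12,interpolation=cv2.INTER_CUBIC).max(2)
for row in(160,200,240,280): print(row,np.where(gs[row]<75)[0][[0,-1]])
for col in(170,210,250): 
    z=np.where(gs[:,col]<75)[0];print("col",col,z[[0,-1]])
u1=f([ce[i]],400,220,12)[0]
for u in [(211,210),(213,211),(215,211)]:
    print("cap centre tri",tri(t,u1,s,f([u],340,130,12)[0]))
# foot edge in top view, at z~0-6
for p in ([(140,300),(200,450)],[(135,300),(195,455)]):
    X=onz(t,f(p,400,220,12),3);d=X[0]-X[1];print("edge",X,np.degrees(np.arctan2(d[1],d[0])))
X=onz(s,f([(148,522),(297,512)],340,130,12),2);d=X[0]-X[1];print("foot side",X,np.linalg.norm(d),np.degrees(np.arctan2(d[1],d[0])))
E
python3 m2.py
```

```text
cams [ 403.67  -22.58 1066.28] [ 435.   1063.06  983.37]
cap blob [  135   143   392   314 90362] [343.25 305.1 ]
cap circle [ 527.59 -272.51] 29.0197663781205
160 [114 572]
200 [106 585]
240 [105 584]
280 [116 577]
col 170 [118 314]
col 210 [113 322]
col 250 [117 316]
cap centre tri (array([ 527.07, -268.43,   97.51]), np.float64(2.467152397653009))
cap centre tri (array([ 526.81, -268.48,   97.24]), np.float64(1.8807202250420985))
cap centre tri (array([ 526.53, -268.44,   97.35]), np.float64(1.3471705536243483))
edge [[ 536.74 -248.24    3.  ]
 [ 504.94 -261.18    3.  ]] 22.155249265523704
edge [[ 536.69 -247.15    3.  ]
 [ 503.82 -260.1     3.  ]] 21.506467171048584
foot side [[ 541.37 -252.94    2.  ]
 [ 500.33 -263.13    2.  ]] 42.2923019918178 13.932734319090317
```

```bash
python3 - <<'E'
from h import *
import pickle
t,s=pickle.load(open("c0.pkl","rb"))
def enh(c,name,u,v,w,h,k,lo,hi):
    im=c["frame"][v:v+h,u:u+w,::-1].astype(float)
    im=np.clip((im-lo)/(hi-lo),0,1)*255
    cv2.imwrite(name,cv2.resize(im.astype(np.uint8),None,fx=k,fy=k,interpolation=cv2.INTER_CUBIC))
enh(t,"pics/e1.png",402,230,26,34,22,60,150)
enh(s,"pics/e2.png",345,152,24,28,20,60,150)
E
```

```text
(no output)
```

View pics/e1.png

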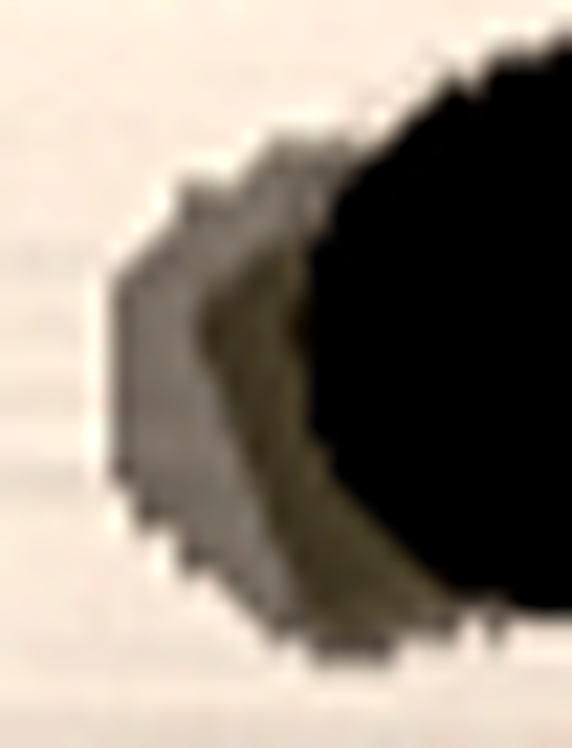

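View pics/e2.png

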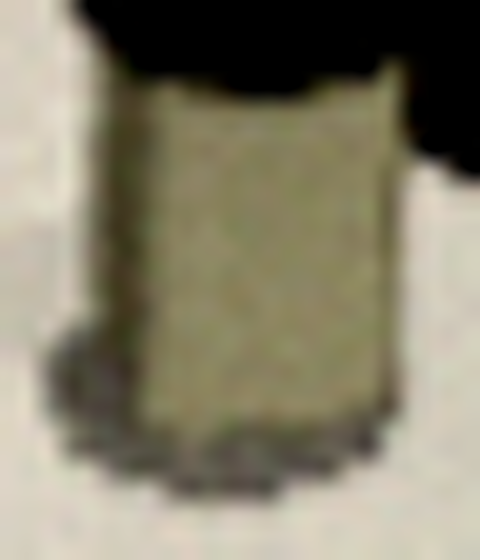

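```bash
cat > m3.py <<'E'
from h import *
import pickle
t,s=pickle.load(open("c0.pkl","rb"))
f=lambda P,u,v,k:(np.array(P,float)+.5)/k-.5+[u,v]
# cap centre retri
for ut in [(358,296),(361,297),(364,297)]:
  for us in[(210,214),(213,214)]:
    print(tri(t,f([ut],400,220,12)[0],s,f([us],340,130,12)[0]))
g=cv2.resize(s["frame"][152:180,345:369],None,fx=20,fy=20,interpolation=cv2.INTER_CUBIC).mean(2)
for r in(150,200,250,300): print(r,g[r,60:440:10].astype(int))
J=np.array([527.3,-272.])
o,_=ray(s,[[0,0]]);w=J-o[:2];w/=np.linalg.norm(w);n=np.array([-w[1],w[0]])
for r in(150,200,250,300):
    _,d=ray(s,f([(97,r),(143,r),(393,r)],345,152,20))
    h=d[:,:2]; k=np.linalg.norm(J-o[:2]); print((h@n)/(h@w)*k)
for psi in(10,13,16,19,22):
    a=np.radians(psi);R=np.array([[np.cos(a),-np.sin(a)],[np.sin(a),np.cos(a)]])
    for rr in(0,4):
        q=22-rr
        C=np.array([(q,-q),(q,q),(-q,q)])@R.T@n
        C+= [rr,0,-rr] if C[0]>C[2] else [-rr,0,rr]
        print(psi,rr,C, C[1] )
E
python3 m3.py
```

```text
(array([ 528.53, -272.28,   93.76]), np.float64(0.5387224516939448))
(array([ 528.1 , -272.21,   93.93]), np.float64(0.2638570950313333))
(array([ 528.5 , -273.  ,   93.27]), np.float64(0.6971153812126692))
(array([ 528.07, -272.94,   93.44]), np.float64(0.10593733751036945))
(array([ 528.57, -273.72,   92.79]), np.float64(0.6580039802472325))
(array([ 528.14, -273.66,   92.96]), np.float64(0.14547077235027447))
150 [135 133 122 105  92  83  78  79  81  86  92  97 100 100 100 100 102 103
 102 101 100 100 101 101 102 101 101 101 100 100 101 102 102  99  93  84
  71  59]
200 [136 131 120 105  91  82  78  79  83  90  95 100 102 102 103 102 101 101
 101 102 102 102 102 101 101 101 102 103 103 103 104 103  95  93 106 122
 131 134]
250 [126 124 114 101  91  84  77  77  82  90  97 101 103 104 105 105 105 104
 103 101 102 103 102 102 103 103 104 104 103 102 102 102  96  95 107 123
 130 132]
300 [129 127 119 106  93  83  78  79  83  90  96 101 103 103 104 104 102 101
 101 101 103 105 104 103 104 104 103 103 103 103 104 103  99 100 110 123
 129 131]
[ 25.47  17.79 -23.78]
[ 25.23  17.52 -24.22]
[ 24.98  17.25 -24.66]
[ 24.74  16.98 -25.1 ]
10 0 [ 24.19  19.56 -24.19] 19.56086007096043
10 4 [ 23.8  16.  -23.8] 16.004340058058535
13 0 [ 25.19  18.27 -25.19] 18.26781146355396
13 4 [ 24.61  14.95 -24.61] 14.94639119745324
16 0 [ 26.11  16.92 -26.11] 16.924692054705897
16 4 [ 25.36  13.85 -25.36] 13.847475317486643
19 0 [ 26.96  15.54 -26.96] 15.535183241356803
19 4 [ 26.06  12.71 -26.06] 12.710604470201018
22 0 [ 27.73  14.1  -27.73] 14.103093570580493
22 4 [ 26.69  11.54 -26.69] 11.53889473956586
```

Emit:
drive_tool([
  [0,-0.005,-0.04,0.03,0,0,0],
  [0,-0.01,-0.075,0.05,0,0,0],
  [0,-0.015,-0.11,0.07,0,0,-0.1],
  [0,-0.015,-0.145,0.08,0,0,-0.2],
  [0,-0.01,-0.18,0.08,0,0,-0.3],
  [0,0.02,-0.205,0.08,0,0,-0.4],
  [0,0.055,-0.225,0.08,0,0,-0.5],
  [0,0.09,-0.245,0.08,0,0,-0.6],
], squeeze=30)

```text
t: 0.87
tcp_pos: [256.6, 407.8, 322.2]
tool_rot: [[0.0, -0.659, 0.752], [0.001, 0.752, 0.659], [-1.0, 0.001, 0.001]]
contact_force: [0.6, 0.9, -0.0]
gripper_width: 87.1
```

Emit:
drive_tool([
  [0,0.035,-0.018,0,0,0,-0.05],
  [0,0.07,-0.036,0,0,0,-0.1],
  [0,0.105,-0.054,-0.01,0,0,-0.15],
  [0,0.14,-0.071,-0.03,0,0,-0.2],
  [0,0.17,-0.087,-0.05,0,0,-0.25],
  [0,0.2,-0.102,-0.07,0,0,-0.3],
  [0,0.23,-0.117,-0.09,0,0,-0.335],
  [0,0.241,-0.123,-0.11,0,0,-0.337],
])

```text
t: 1.53
tcp_pos: [501.5, 282.5, 210.8]
tool_rot: [[0.003, -0.369, 0.929], [-0.002, 0.929, 0.369], [-1.0, -0.003, 0.003]]
contact_force: [0.7, 0.2, -0.0]
gripper_width: 87.2
```

Emit:
drive_tool([
  [0,0,0,-0.03,0,0,0],
  [0,0,0,-0.06,0,0,0],
  [0,0,0,-0.07,0,0,0],
  [0,0,0,-0.07,0,0,0],
])

```text
t: 1.87
tcp_pos: [495.3, 285.3, 138.9]
tool_rot: [[-0.005, -0.376, 0.927], [-0.004, 0.927, 0.376], [-1.0, -0.001, -0.006]]
contact_force: [0.5, -0.2, -0.2]
gripper_width: 86.8
```

```bash
python3 - <<'E'
from h import *
t=camera("top");s=camera("side")
crop(t,"pics/t1.png",150,190,120,110,6)
crop(s,"pics/s1.png",290,200,130,130,4)
o=get_obs();print(o["tcp_pos"],o["tool_rot"],o["qpos"])
for c in(t,s): print(proj(c,np.array(o["tcp_pos"])))
E
```

```text
[497.6  286.78 142.45] [[ 0.   -0.38  0.93]
 [ 0.    0.93  0.38]
 [-1.    0.    0.  ]] [-0.84  0.42  0.31  1.89 -0.17  0.85 -0.05]
[[187.41 243.48]]
[[348.89 263.28]]
```

View pics/t1.png

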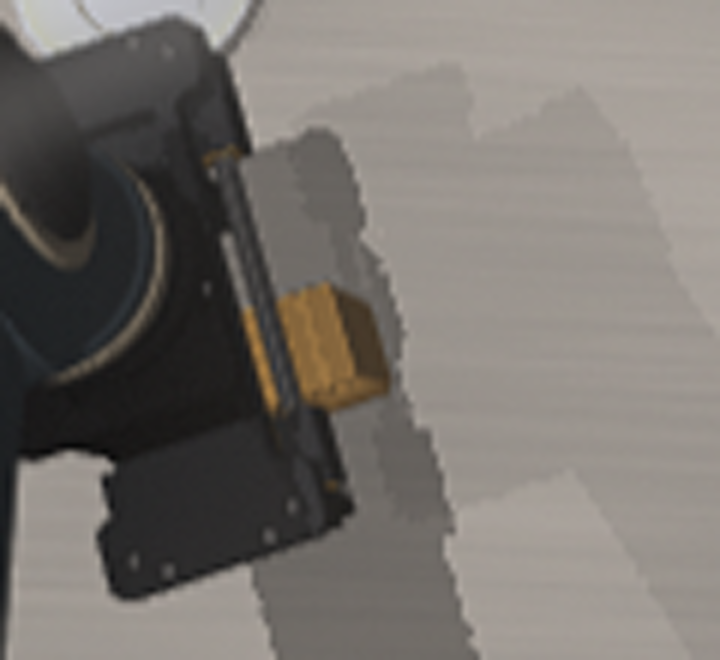

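View pics/s1.png

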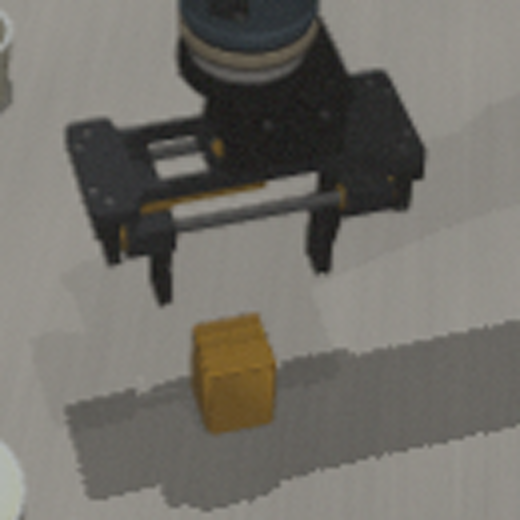

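Emit:
drive_tool([
  [0,0,-0.001,-0.03,0,0,0],
  [0,0,-0.001,-0.06,0,0,0],
  [0,0,-0.001,-0.085,0,0,0],
  [0,0,-0.001,-0.092,0,0,0],
  [0,0,-0.001,-0.092,0,0,0],
  [0.3,0,-0.001,-0.092,0,0,0],
  [1,0,-0.001,-0.092,0,0,0],
  [1,0,-0.001,-0.092,0,0,0],
])

```text
t: 2.63
tcp_pos: [498.5, 286.1, 51.6]
tool_rot: [[0.003, -0.376, 0.927], [0.002, 0.927, 0.376], [-1.0, 0.001, 0.004]]
contact_force: [-0.3, 0.6, 0.1]
gripper_width: 73.9
```

Emit:
drive_tool([
  [1,0,0,0,0,0,0],
  [1,0,0,0,0,0,0],
  [1,0,0,0,0,0,0],
  [1,0,0,0,0,0,0],
])

```text
t: 2.97
tcp_pos: [497.2, 285.3, 49.8]
tool_rot: [[0.0, -0.376, 0.927], [0.0, 0.927, 0.376], [-1.0, 0.0, 0.0]]
contact_force: [-0.1, 0.8, -0.3]
gripper_width: 48.3
```

Emit:
drive_tool([
  [1,0,0,0,0,0,0],
  [1,0,0,0,0,0,0],
  [1,0,0,0,0,0,0],
  [1,0,0,0.03,0,0,0],
  [1,0,0,0.06,0,0,0],
  [1,0,0,0.06,0,0,0],
  [1,0,0,0.06,0,0,0],
])

```text
t: 3.55
tcp_pos: [497.5, 285.5, 110.6]
tool_rot: [[0.002, -0.376, 0.927], [0.001, 0.927, 0.376], [-1.0, 0.001, 0.002]]
contact_force: [0.2, 0.8, -2.8]
gripper_width: 43.9
```

Emit:
drive_tool([
  [1,0.001,-0.035,0.01,0,0,-0.05],
  [1,0.001,-0.07,0.01,0,0,-0.1],
  [1,0.002,-0.105,0.01,0,0,-0.15],
  [1,0.002,-0.14,0.01,0,0,-0.2],
  [1,0.003,-0.175,0.01,0,0,-0.25],
  [1,0.004,-0.21,0.01,0,0,-0.3],
  [1,0.004,-0.245,0.01,0,0,-0.328],
  [1,0.004,-0.264,0.01,0,0,-0.328],
])

```text
t: 4.22
tcp_pos: [499.1, 16.5, 118.1]
tool_rot: [[-0.004, -0.051, 0.999], [-0.003, 0.999, 0.051], [-1.0, -0.002, -0.004]]
contact_force: [-0.4, 0.2, -2.3]
gripper_width: 43.7
```

Emit:
drive_tool([
  [1,0,0,-0.01,0,0,0],
  [1,0,0,-0.02,0,0,0],
  [1,0,0,-0.02,0,0,0],
  [1,0,0,-0.02,0,0,0],
])

```text
t: 4.55
tcp_pos: [499.8, 22.6, 97.9]
tool_rot: [[-0.004, -0.059, 0.998], [-0.0, 0.998, 0.059], [-1.0, 0.0, -0.004]]
contact_force: [0.2, 0.7, -1.8]
gripper_width: 44.1
```

```bash
python3 - <<'E'
from h import *
t=camera("top");s=camera("side")
crop(t,"pics/t2.png",270,200,110,90,7)
crop(s,"pics/s2.png",330,160,60,75,8)
o=get_obs();print(o["tcp_pos"],o["tool_rot"],o["contact_force"])
E
```

```text
[500.96  22.54  99.11] [[-0.   -0.06  1.  ]
 [ 0.    1.    0.06]
 [-1.    0.   -0.  ]] [-0.4  -0.21 -2.5 ]
```

View pics/t2.png

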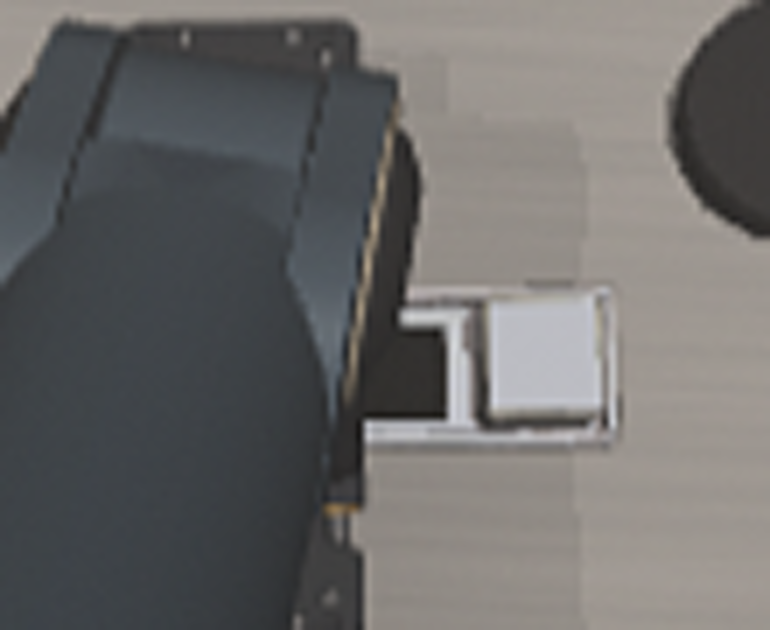

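View pics/s2.png

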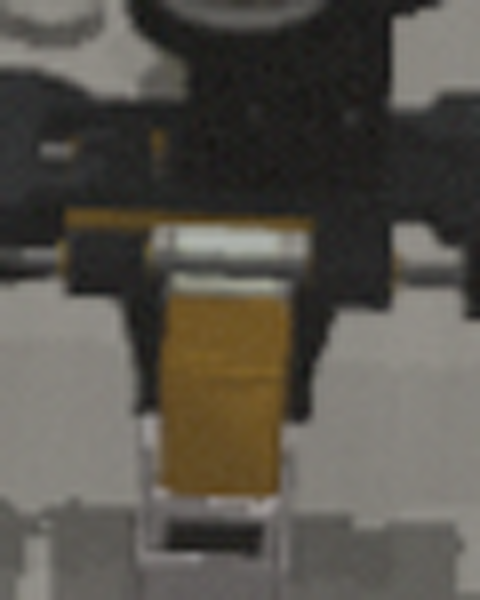

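```bash
python3 - <<'E'
from h import *
s=camera("side")
f=lambda P,u,v,k:(np.array(P,float)+.5)/k-.5+[u,v]
def ony(c,uv,y):
    o,d=ray(c,uv); return o+d*((y-o[1])/d[:,1])[:,None]
X=ony(s,f([(162,450),(285,450),(165,330),(291,330),(165,492),(280,490)],330,160,8),44.5);print(X)
# end rim outer corners, pads
print(onz(s,f([(137,555),(288,555)],330,160,8),28))
print(onz(s,f([(170,525),(265,525),(162,552),(268,552)],330,160,8),4.6))
E
```

```text
[[519.08  44.5   74.21]
 [476.17  44.5   79.35]
 [519.39  44.5  129.06]
 [476.56  44.5  133.84]
 [517.53  44.5   54.5 ]
 [477.09  44.5   60.41]]
[[526.34  50.05  28.  ]
 [472.95  42.75  28.  ]]
[[518.27   7.53   4.6 ]
 [483.56   2.8    4.6 ]
 [519.68  22.4    4.6 ]
 [481.25  17.15   4.6 ]]
```

Emit:
drive_tool([
  [1,0.001,-0.001,-0.01,0,0,0],
  [1,0.001,-0.001,-0.016,0,0,0],
  [1,0.001,-0.001,-0.02,0,0,0],
  [1,0.001,-0.001,-0.024,0,0,0],
  [1,0.001,-0.001,-0.027,0,0,0],
  [1,0.001,-0.001,-0.03,0,0,0],
  [1,0.001,-0.001,-0.03,0,0,0],
])

```text
t: 5.28
tcp_pos: [501.8, 20.2, 69.0]
tool_rot: [[-0.001, -0.057, 0.998], [-0.0, 0.998, 0.057], [-1.0, -0.0, -0.001]]
contact_force: [0.3, 0.1, -1.5]
gripper_width: 43.8
```

Emit:
drive_tool([
  [1,0,0,-0.003,0,0,0],
  [1,0,0,-0.006,0,0,0],
  [1,0,0,-0.009,0,0,0],
  [1,0,0,-0.011,0,0,0],
  [1,0,0,-0.013,0,0,0],
  [1,0,0,-0.013,0,0,0],
])

```text
t: 5.78
tcp_pos: [501.9, 20.2, 56.2]
tool_rot: [[-0.001, -0.057, 0.998], [-0.0, 0.998, 0.057], [-1.0, -0.0, -0.001]]
contact_force: [-0.4, -1.2, -3.2]
gripper_width: 44.1
```

Emit:
drive_tool([
  [1,0,0.001,-0.001,0,0,0],
  [1,0,0.001,-0.002,0,0,0],
  [1,0,0.001,-0.0025,0,0,0],
  [1,0,0.001,-0.0025,0,0,0],
])

```text
t: 6.12
tcp_pos: [502.1, 21.3, 54.0]
tool_rot: [[-0.0, -0.057, 0.998], [0.0, 0.998, 0.057], [-1.0, 0.0, -0.0]]
contact_force: [-0.2, 0.2, -1.5]
gripper_width: 43.8
```

Emit:
drive_tool([
  [0.4,0,0,0,0,0,0],
  [0.2,0,0,0,0,0,0],
  [0,0,0,0,0,0,0],
  [0,0,0,0,0,0,0],
  [0,0,0,0,0,0,0],
  [0,0,0,0.02,0,0,0],
  [0,0,0,0.06,0,0,0],
  [0,0,0,0.1,0,0,0],
])

```text
t: 6.78
tcp_pos: [500.9, 20.9, 154.2]
tool_rot: [[-0.004, -0.057, 0.998], [-0.001, 0.998, 0.057], [-1.0, -0.001, -0.004]]
contact_force: [1.5, 0.1, 0.6]
gripper_width: 84.6
```

Emit:
drive_tool([
  [0,0,0,0.02,0,0,0],
  [0,0,-0.02,0.04,0,0,0],
  [0,0.003,-0.06,0.04,0,0,-0.1],
  [0,0.006,-0.1,0.04,0,0,-0.2],
  [0,0.009,-0.14,0.04,0,0,-0.3],
  [0,0.013,-0.18,0.04,0,0,-0.4],
  [0,0.017,-0.22,0.04,0,0,-0.5],
  [0,0.02,-0.24,0.04,0,0,-0.6],
])

```text
t: 7.45
tcp_pos: [521.3, -224.5, 194.8]
tool_rot: [[0.001, 0.526, 0.851], [-0.003, 0.851, -0.526], [-1.0, -0.002, 0.003]]
contact_force: [0.4, -0.8, 0.2]
gripper_width: 87.0
```

```bash
python3 - <<'E'
from h import *
t=camera("top");s=camera("side")
crop(t,"pics/t3.png",270,200,200,100,4)
crop(s,"pics/s3.png",330,120,60,120,5)
o=get_obs();print(o["tcp_pos"],o["tool_rot"],o["qpos"])
E
```

```text
[ 521.48 -223.86  194.49] [[ 0.    0.52  0.85]
 [-0.    0.85 -0.52]
 [-1.   -0.    0.  ]] [-0.2   0.4   0.69  1.88 -0.3   0.97  0.07]
```

View pics/t3.png

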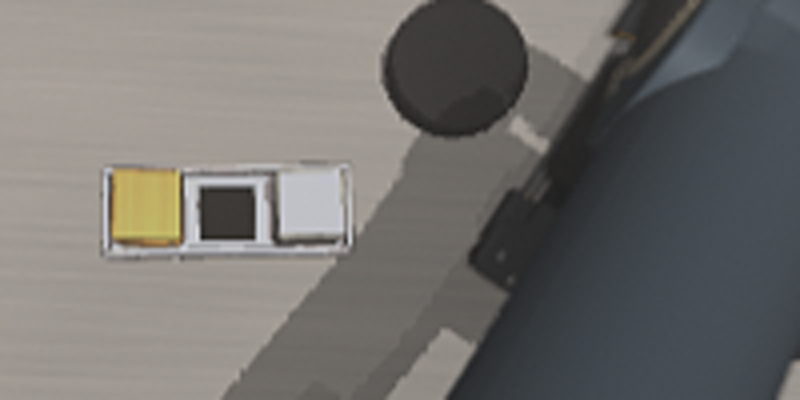

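View pics/s3.png

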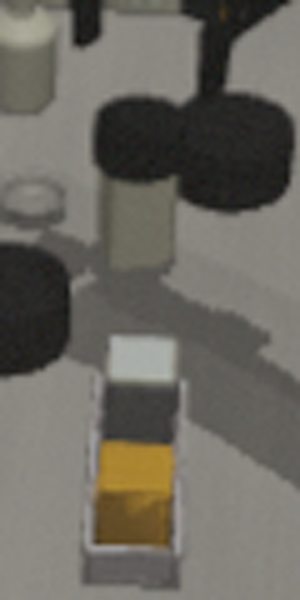

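Emit:
drive_tool([
  [0,0.006,-0.03,0,0,0,0],
  [0,0.0063,-0.0486,0,0,0,0],
  [0,0.0063,-0.0486,-0.03,0,0,0],
  [0,0.0063,-0.0486,-0.05,0,0,0],
  [0,0.0063,-0.0486,-0.05,0,0,0],
])

```text
t: 7.97
tcp_pos: [526.2, -264.6, 140.1]
tool_rot: [[-0.007, 0.515, 0.857], [0.004, 0.857, -0.515], [-1.0, -0.0, -0.008]]
contact_force: [-0.5, 0.5, -1.0]
gripper_width: 87.3
```

```bash
python3 - <<'E'
from h import *
s=camera("side")
crop(s,"pics/s4.png",325,110,75,75,8)
o=get_obs();p=np.array(o["tcp_pos"]);print(p)
n=(np.array(o["tool_rot"])[:,2])
for k in(-1,1):
    q=proj(s,p+k*43.5*n-[0,0,19])[0];print("tip inner",q,(q-[325,110]+.5)*8-.5)
E
```

```text
[ 527.36 -265.25  142.15]
tip inner [368.63 145.58] [352.57 288.16]
tip inner [346.85 136.57] [178.28 216.02]
```

View pics/s4.png

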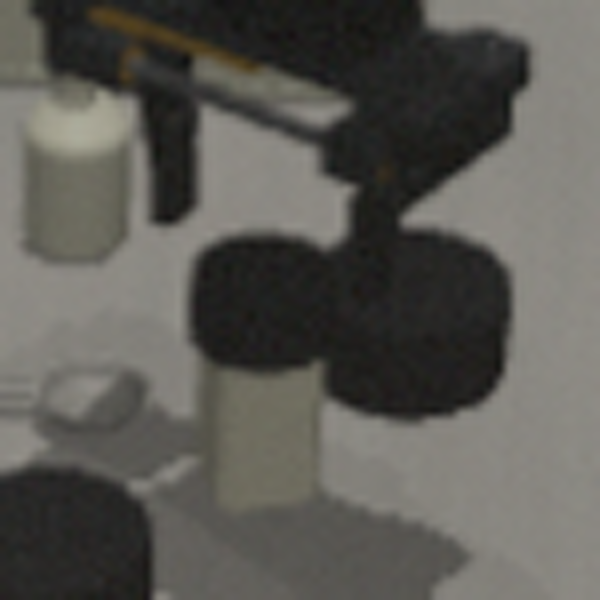

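Emit:
drive_tool([
  [0,0.0005,-0.0072,0,0,0,0],
  [0,0.0005,-0.0072,-0.02,0,0,0],
  [0,0.0005,-0.0072,-0.04,0,0,0],
  [0,0.0005,-0.0072,-0.047,0,0,0],
  [0,0.0005,-0.0072,-0.047,0,0,0],
  [1,0.0005,-0.0072,-0.047,0,0,0],
  [1,0.0005,-0.0072,-0.047,0,0,0],
  [1,0.0005,-0.0072,-0.047,0,0,0],
], squeeze=40)

```text
t: 8.68
tcp_pos: [529.8, -275.0, 98.5]
tool_rot: [[0.002, 0.517, 0.856], [-0.001, 0.856, -0.517], [-1.0, 0.001, 0.003]]
contact_force: [0.6, 0.1, 0.3]
gripper_width: 74.5
```

Emit:
drive_tool([
  [1,0,0,0,0,0,0],
  [1,0,0,0,0,0,0],
  [1,0,0,0,0,0,0],
  [1,0,0,0,0,0,0],
  [1,0,0,0,0,0,0],
])

```text
t: 9.1
tcp_pos: [528.9, -274.5, 97.6]
tool_rot: [[0.0, 0.517, 0.856], [0.0, 0.856, -0.517], [-1.0, 0.0, -0.0]]
contact_force: [-2.0, 0.4, 4.6]
gripper_width: 60.5
```

Emit:
drive_tool([
  [1,0,0,0.005,0,0,0],
  [1,0,0,0.02,0,0,0],
  [1,0,0,0.045,0,0,0],
  [1,0,0,0.06,0,0,0],
  [1,0,0,0.06,0,0,0],
])

```text
t: 9.52
tcp_pos: [530.6, -275.8, 159.7]
tool_rot: [[0.005, 0.517, 0.856], [-0.003, 0.856, -0.517], [-1.0, 0.001, 0.006]]
contact_force: [0.6, -1.0, -4.7]
gripper_width: 59.8
```

```bash
python3 - <<'E'
from h import *
t=camera("top");s=camera("side")
crop(t,"pics/t5.png",390,200,90,80,8)
crop(s,"pics/s5.png",335,100,55,70,8)
o=get_obs();print(o["tcp_pos"],o["contact_force"],o["wrist_torque"],o["gripper_width"])
E
```

```text
[ 528.82 -274.2   156.55] [ 0.04  0.27 -3.99] [-0.08  0.12  0.04] 60.21214437852449
```

View pics/s5.png

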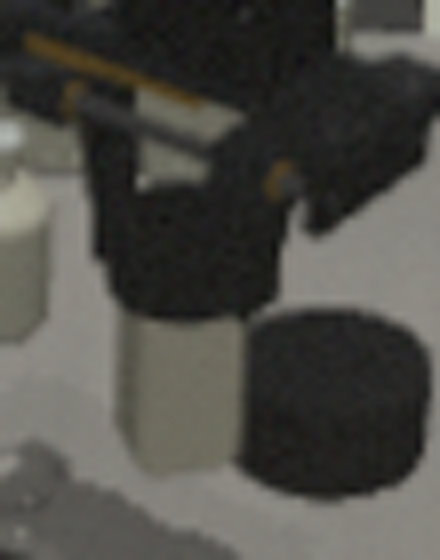

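View pics/t5.png

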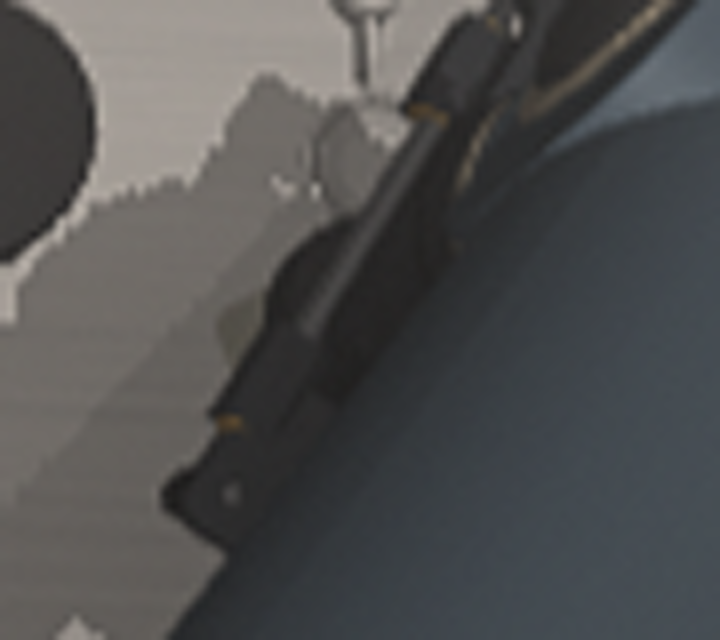

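Emit:
drive_tool([
  [1,0,0,0.02,0,0,0],
  [1,0,0,0.04,0,0,0],
  [1,-0.003,0.03,0.045,0,0,-0.05],
  [1,-0.006,0.065,0.045,0,0,-0.1],
  [1,-0.01,0.1,0.045,0,0,-0.15],
  [1,-0.014,0.135,0.045,0,0,-0.2],
  [1,-0.017,0.17,0.045,0,0,-0.25],
  [1,-0.021,0.205,0.045,0,0,-0.25],
])

```text
t: 10.28
tcp_pos: [506.5, -67.6, 200.3]
tool_rot: [[-0.003, 0.714, 0.7], [-0.0, 0.7, -0.714], [-1.0, -0.002, -0.002]]
contact_force: [1.2, 0.7, -3.8]
gripper_width: 59.9
```

Emit:
drive_tool([
  [1,-0.003,0.03,0,0,0,0],
  [1,-0.005,0.04,0,0,0,0],
  [1,-0.005,0.04,0,0,0,0],
  [1,-0.005,0.04,0,0,0,0],
])

```text
t: 10.62
tcp_pos: [502.2, -29.4, 201.0]
tool_rot: [[-0.002, 0.711, 0.703], [-0.001, 0.703, -0.711], [-1.0, -0.002, -0.001]]
contact_force: [-0.2, -0.6, -4.1]
gripper_width: 59.8
```

```bash
python3 - <<'E'
from h import *
t=camera("top");s=camera("side")
crop(t,"pics/t6.png",280,210,90,70,8)
crop(s,"pics/s6.png",325,140,65,100,6)
o=get_obs();print(o["tcp_pos"],o["contact_force"],o["wrist_torque"],o["gripper_width"],o["tool_rot"])
import pickle;pickle.dump((t,s),open("c6.pkl","wb"))
E
```

```text
[502.67 -31.19 201.56] [ 0.79 -0.95 -4.11] [-0.15  0.06 -0.01] 60.21859343890909 [[-0.    0.71  0.7 ]
 [-0.    0.7  -0.71]
 [-1.   -0.    0.  ]]
```

View pics/s6.png

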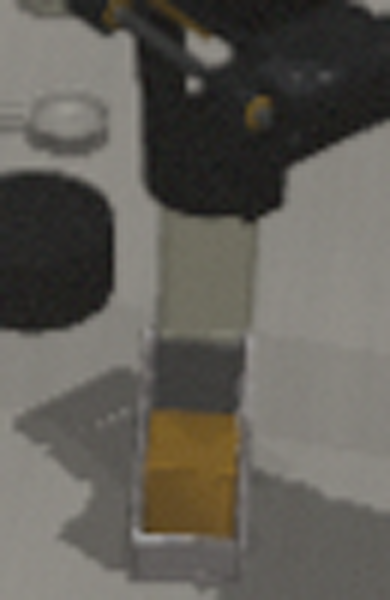

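View pics/t6.png

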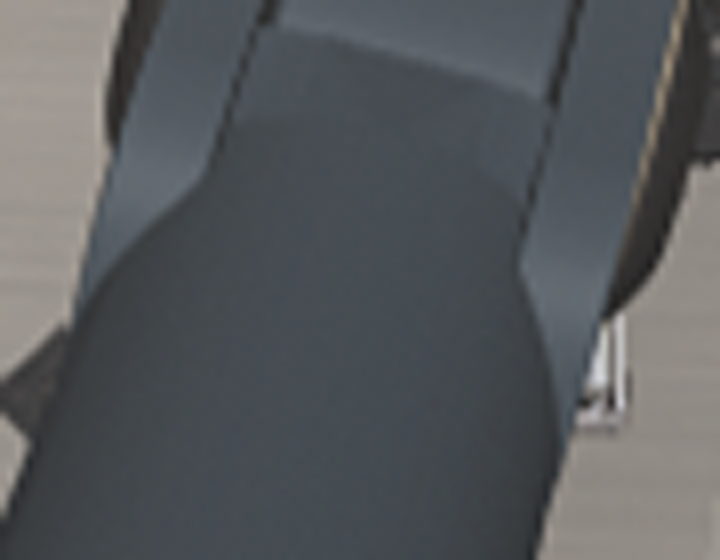

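```bash
cat > m6.py <<'E'
from h import *
import pickle
t,s=pickle.load(open("c6.pkl","rb"))
im=np.clip((s["frame"][172:200,346:372,::-1].astype(float)-40)/110,0,1)*255
cv2.imwrite("pics/e6.png",cv2.resize(im.astype(np.uint8),None,fx=20,fy=20,interpolation=cv2.INTER_CUBIC))
g=cv2.resize(s["frame"][172:200,346:372],None,fx=20,fy=20,interpolation=cv2.INTER_CUBIC).mean(2)
for r in(120,180,240,300,340,380,400): print(r,g[r,60:500:12].astype(int))
E
python3 m6.py
```

```text
120 [137 137 137 130 119 106 100 100 102 105 106 106 107 107 107 106 105 104
 104 105 105 105 105 106 106 108 106  99  95  97  92  96 114 130 134 134
 132]
180 [137 136 137 127 110  98  93  97 100 102 104 105 105 105 105 106 105 105
 105 106 105 104 104 105 106 105 103 103 103 102  98 103 119 131 134 133
 132]
240 [137 136 137 128 114 103  98  98 101 104 105 104 105 105 105 104 104 105
 106 105 104 104 104 105 106 105 105 105 101  97 100 110 123 132 134 133
 132]
300 [136 135 138 128 113 100  95  99 102 102 104 106 106 106 106 105 104 105
 104 103 103 104 105 105 105 104 104 105 102  97 105 118 126 133 135 136
 136]
340 [134 133 135 124 109  98  95 100 104 105 106 105 103 103 104 105 105 104
 103 103 104 105 106 105 104 104 105 107 102  95 103 119 128 134 134 135
 136]
380 [133 133 130 115  98  92  95 100 104 104 104 104 106 106 105 105 104 104
 104 104 105 104 104 104 104 104 104 103  99  95 106 122 130 134 134 135
 136]
400 [130 131 128 113  98  93  97  99 103 104 105 105 105 105 104 105 106 105
 104 104 103 103 104 104 103 104 105 105 100  95 108 126 133 136 135 136
 137]
```

View pics/e6.png

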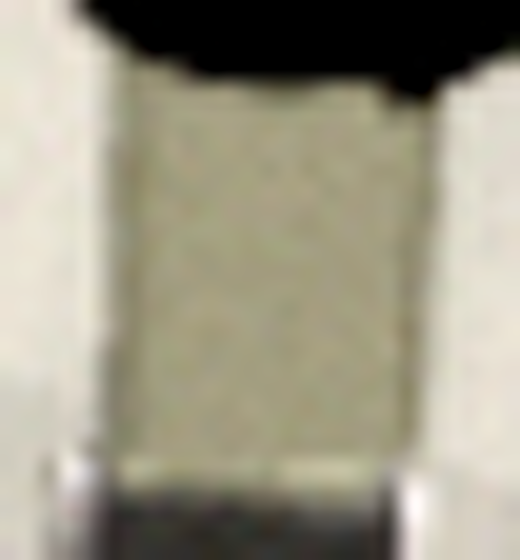

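```bash
python3 - <<'E'
from h import *
s=camera("side")
def ony(c,uv,y):
    o,d=ray(c,uv); return o+d*((y-o[1])/d[:,1])[:,None]
print(ony(s,[(359.1,183.5),(350.8,183.5),(367.5,183.5)],-7))
# tin now as ref: face at y~43
crop(s,"pics/s7.png",340,200,35,40,15)
o=get_obs();print(o["tcp_pos"],o["wrist_torque"])
E
```

```text
[[500.41  -7.   151.24]
 [523.51  -7.   148.87]
 [477.18  -7.   153.63]]
[502.77 -31.36 201.73] [-0.15  0.11  0.01]
```

View pics/s7.png

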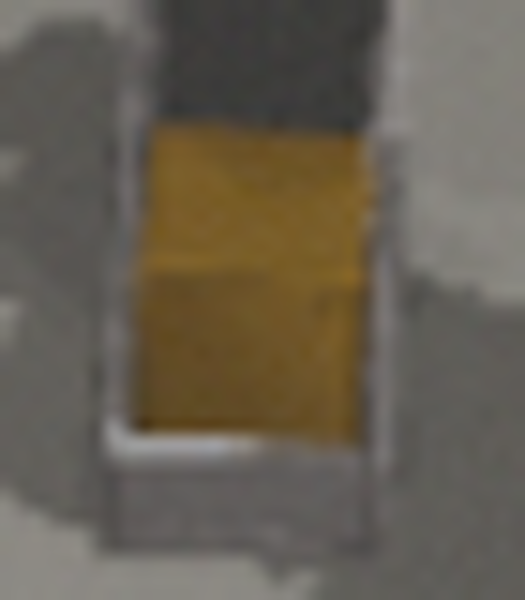

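Emit:
drive_tool([
  [1,0.0015,0.0015,-0.015,0,0,0],
  [1,0.0015,0.0015,-0.028,0,0,0],
  [1,0.0015,0.0015,-0.031,0,0,0],
  [1,0.0015,0.0015,-0.031,0,0,0],
])

```text
t: 11.1
tcp_pos: [503.7, -29.4, 170.2]
tool_rot: [[-0.002, 0.714, 0.7], [-0.001, 0.7, -0.714], [-1.0, -0.002, -0.001]]
contact_force: [-0.4, -0.8, -3.1]
gripper_width: 59.9
```

Emit:
drive_tool([
  [1,0,0,-0.004,0,0,0],
  [1,0,0,-0.008,0,0,0],
  [1,0,0,-0.012,0,0,0],
  [1,0,0,-0.016,0,0,0],
  [1,0,0,-0.02,0,0,0],
])

```text
t: 11.52
tcp_pos: [504.6, -28.0, 150.9]
tool_rot: [[0.0, 0.712, 0.702], [0.0, 0.702, -0.712], [-1.0, 0.0, 0.0]]
contact_force: [0.1, 0.2, -3.5]
gripper_width: 59.7
```

Emit:
drive_tool([
  [1,0,-0.0005,-0.005,0,0,0],
  [1,0,-0.001,-0.01,0,0,0],
  [1,0,-0.001,-0.015,0,0,0],
  [1,0,-0.001,-0.02,0,0,0],
  [1,0,-0.001,-0.022,0,0,0],
  [1,0,-0.001,-0.022,0,0,0],
])

```text
t: 12.02
tcp_pos: [504.1, -29.0, 128.4]
tool_rot: [[-0.001, 0.712, 0.702], [-0.0, 0.702, -0.712], [-1.0, -0.001, -0.001]]
contact_force: [-0.4, -0.4, -3.2]
gripper_width: 60.0
```

Emit:
drive_tool([
  [1,0,0,-0.002,0,0,0],
  [1,0,0,-0.004,0,0,0],
  [1,0,0,-0.006,0,0,0],
  [1,0,0,-0.008,0,0,0],
])

```text
t: 12.35
tcp_pos: [504.6, -29.0, 121.0]
tool_rot: [[0.0, 0.712, 0.702], [0.0, 0.702, -0.712], [-1.0, 0.0, 0.0]]
contact_force: [-0.2, 0.3, -3.5]
gripper_width: 60.4
```

Inside the rim without contact; continue gently to the floor.

Emit:
drive_tool([
  [1,0,0,-0.003,0,0,0],
  [1,0,0,-0.006,0,0,0],
  [1,0,0,-0.009,0,0,0],
  [1,0,0,-0.012,0,0,0],
  [1,0,0,-0.014,0,0,0],
  [1,0,0,-0.016,0,0,0],
])

```text
t: 12.85
tcp_pos: [504.4, -29.0, 104.8]
tool_rot: [[-0.0, 0.712, 0.702], [-0.0, 0.702, -0.712], [-1.0, -0.0, -0.0]]
contact_force: [0.4, -0.3, -4.4]
gripper_width: 60.0
```

Emit:
drive_tool([
  [1,0,0,-0.001,0,0,0],
  [1,0,0,-0.002,0,0,0],
  [1,0,0,-0.003,0,0,0],
  [1,0,0,-0.003,0,0,0],
])

```text
t: 13.18
tcp_pos: [504.7, -29.2, 102.3]
tool_rot: [[0.001, 0.712, 0.702], [0.0, 0.702, -0.712], [-1.0, 0.0, 0.0]]
contact_force: [-0.5, -0.8, 0.1]
gripper_width: 59.9
```

```bash
python3 - <<'E'
from h import *
s=camera("side")
crop(s,"pics/s8.png",325,140,65,100,6)
o=get_obs();print(o["tcp_pos"],o["contact_force"],o["wrist_torque"],o["qpos"])
E
```

```text
[504.73 -29.12 102.32] [-0.25  0.43 -0.51] [-0.12  0.23  0.03] [-0.54  0.43  0.65  2.09 -0.39  0.73 -0.43]
```

View pics/s8.png

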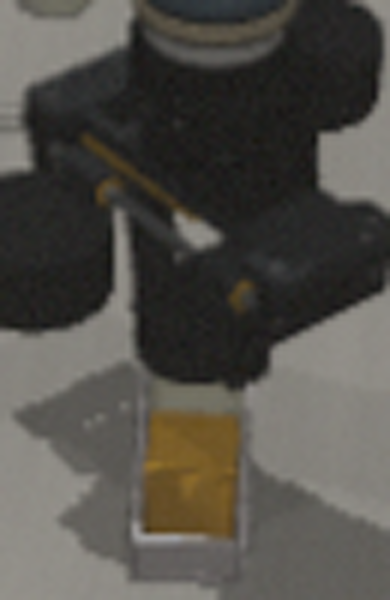

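Emit:
drive_tool([
  [1,0,0,-0.0005,0,0,0],
  [1,0,0,-0.0005,0,0,0.05],
  [1,0,0,-0.0005,0,0,0.1],
  [1,0,0,-0.0005,0,0,0.15],
  [1,0,0,-0.0005,0,0,0.2],
  [1,0,0,-0.0005,0,0,0.25],
  [1,0,0,-0.0005,0,0,0.3],
  [1,0,0,-0.0005,0,0,0.35],
], squeeze=50)

```text
t: 13.9
tcp_pos: [504.7, -30.0, 101.9]
tool_rot: [[0.001, 0.429, 0.903], [-0.0, 0.903, -0.429], [-1.0, 0.0, 0.001]]
contact_force: [-0.3, -2.0, -0.2]
gripper_width: 59.7
```

```bash
python3 - <<'E'
from h import *
s=camera("side")
crop(s,"pics/s9.png",325,140,65,100,6)
o=get_obs();print(o["tcp_pos"],o["contact_force"],o["wrist_torque"],o["qpos"],o["tool_rot"])
E
```

```text
[504.73 -29.94 101.9 ] [-0.89 -2.58 -0.6 ] [-0.48  0.15 -0.36] [-0.46  0.41  0.55  2.09 -0.33  0.72 -0.14] [[ 0.    0.43  0.9 ]
 [-0.    0.9  -0.43]
 [-1.    0.    0.  ]]
```

View pics/s9.png

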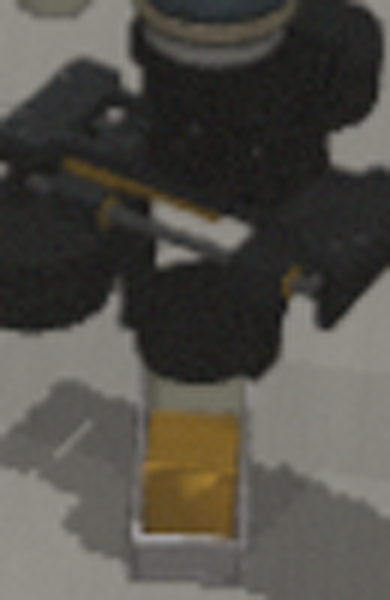

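Emit:
drive_tool([
  [1,0,0,0,0,0,0.06],
  [1,0,0,0,0,0,0.12],
  [1,0,0,0,0,0,0.18],
  [1,0,0,0,0,0,0.24],
  [1,0,0,0,0,0,0.3],
  [1,0,0,0,0,0,0.36],
  [1,0,0,0,0,0,0.42],
  [1,0,0,0,0,0,0.42],
])

```text
t: 14.62
tcp_pos: [505.2, -29.9, 101.9]
tool_rot: [[0.002, 0.025, 1.0], [-0.0, 1.0, -0.025], [-1.0, -0.0, 0.002]]
contact_force: [0.7, -2.0, -0.9]
gripper_width: 59.7
```

```bash
python3 - <<'E'
from h import *
o=get_obs();print(o["tcp_pos"],o["contact_force"],o["wrist_torque"],o["tool_rot"][0])
E
```

```text
[505.23 -29.92 101.93] [ 0.74 -2.04 -0.86] [-0.56 -0.12 -0.31] [0.   0.02 1.  ]
```

Emit:
drive_tool([
  [1,0,0,0,0,0,0.05],
  [1,0,0,0,0,0,0.1],
  [1,0,0,0,0,0,0.15],
  [1,0,0,0,0,0,0.2],
  [1,0,0,0,0,0,0.25],
  [1,0,0,0,0,0,0.28],
  [1,0,0,0,0,0,0.28],
])

```text
t: 15.2
tcp_pos: [505.5, -29.7, 102.0]
tool_rot: [[0.003, -0.251, 0.968], [-0.0, 0.968, 0.251], [-1.0, -0.001, 0.002]]
contact_force: [2.3, -2.0, -1.7]
gripper_width: 59.9
```

```bash
python3 - <<'E'
from h import *
s=camera("side");crop(s,"pics/s10.png",325,140,65,100,6)
o=get_obs();print(o["tcp_pos"],o["contact_force"],o["wrist_torque"],o["tool_rot"][0],o["gripper_width"])
E
```

```text
[505.52 -29.68 101.96] [ 2.71 -3.07 -0.51] [-0.6  -0.46 -0.34] [ 0.   -0.25  0.97] 59.87431875112272
```

View pics/s10.png

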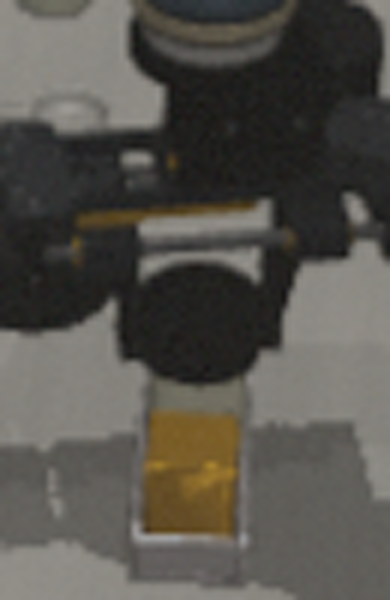

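Emit:
drive_tool([
  [1,0,0,0.002,0,0,0],
  [1,0,0,0.004,0,0,0],
  [1,0,0,0.006,0,0,0],
  [1,0,0,0.006,0,0,0],
  [1,0,0,0.006,0,0,0],
])

```text
t: 15.67
tcp_pos: [504.4, -28.4, 107.9]
tool_rot: [[-0.0, -0.255, 0.967], [0.001, 0.967, 0.255], [-1.0, 0.001, 0.0]]
contact_force: [0.5, 0.2, -0.5]
gripper_width: 59.7
```

```bash
python3 - <<'E'
from h import *
s=camera("side");crop(s,"pics/s11.png",325,140,65,100,6)
for i in range(3):
    o=get_obs();print(o["tcp_pos"],o["contact_force"],o["wrist_torque"],o["gripper_width"])
E
```

```text
[504.39 -28.56 107.85] [-1.39  0.14 -0.42] [-0.05 -0.02  0.02] 59.88311115794032
[504.39 -28.56 107.85] [-1.39  0.14 -0.42] [-0.05 -0.02  0.02] 59.88311115794032
[504.39 -28.56 107.85] [-1.39  0.14 -0.42] [-0.05 -0.02  0.02] 59.88311115794032
```

View pics/s11.png

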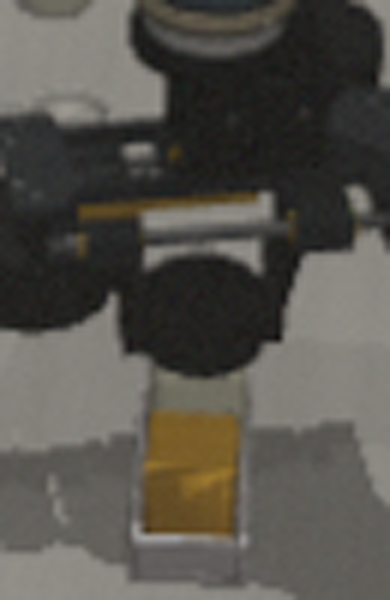

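Emit:
drive_tool([
  [1,0,0,0.004,0,0,0],
  [1,0,0,0.008,0,0,0],
  [1,0,0,0.012,0,0,0],
  [1,0,0,0.016,0,0,0],
  [1,0,0,0.02,0,0,0],
  [1,0,0,0.024,0,0,0],
  [1,0,0,0.025,0,0,0],
  [1,0,0,0.025,0,0,0],
])

```text
t: 16.38
tcp_pos: [504.7, -29.1, 133.0]
tool_rot: [[0.001, -0.254, 0.967], [0.0, 0.967, 0.254], [-1.0, -0.0, 0.001]]
contact_force: [-0.6, -0.3, -0.0]
gripper_width: 59.9
```

```bash
python3 - <<'E'
from h import *
s=camera("side");crop(s,"pics/s12.png",335,145,45,90,6);t=camera("top");cv2.imwrite("pics/t12.png",t["frame"][:,:,::-1]);cv2.imwrite("pics/s12f.png",s["frame"][:,:,::-1])
im=np.clip((s["frame"][165:235,335:380,::-1].astype(float)-25)/110,0,1)*255
cv2.imwrite("pics/e12.png",cv2.resize(im.astype(np.uint8),None,fx=8,fy=8,interpolation=cv2.INTER_CUBIC))
o=get_obs();print(o["t"],o["tcp_pos"],o["contact_force"],o["wrist_torque"],o["gripper_width"])
print("mouth proj",(proj(s,[[504,-29,98]])[0]-[335,165]+.5)*8)
print("cap low rim near proj",(proj(s,[[504,1,o["tcp_pos"][2]-97.6+78]])[0]-[335,165]+.5)*8)
E
```

```text
16.4833 [504.38 -29.01 132.55] [-0.86 -1.07 -0.06] [-0.09  0.02 -0.01] 59.99906848944459
mouth proj [186.94 230.58]
cap low rim near proj [180.64 250.78]
```

View pics/e12.png

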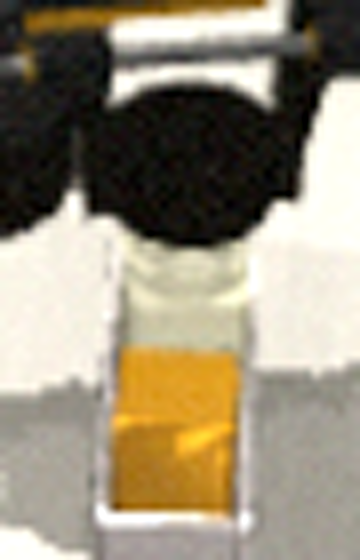

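View pics/t12.png

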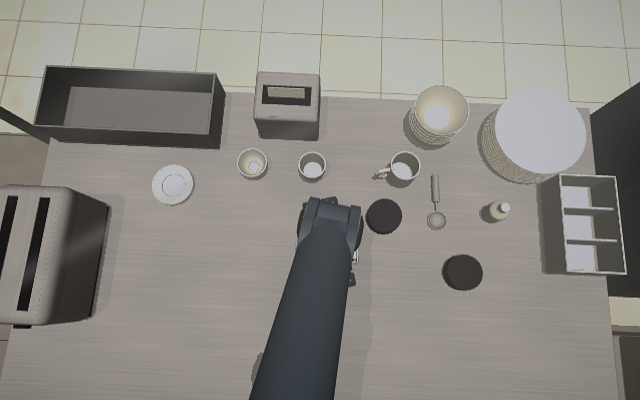

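View pics/s12f.png

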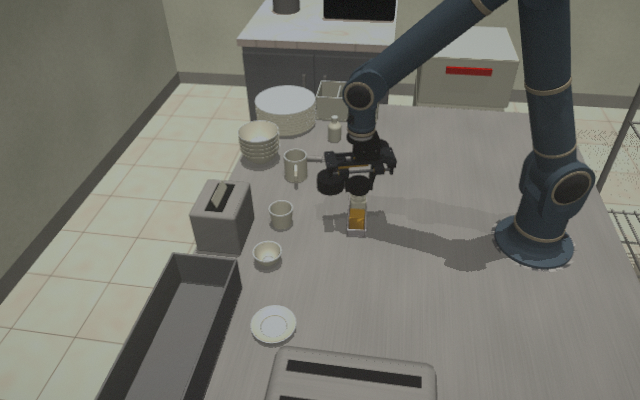

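Emit:
drive_tool([
  [1,0,0,0,0,0,0],
  [1,0,0,0,0,0,0],
  [1,0,0,0,0,0,0],
  [1,0,0,0,0,0,0],
])

```text
t: 16.82
tcp_pos: [504.4, -29.1, 132.4]
tool_rot: [[-0.0, -0.254, 0.967], [-0.0, 0.967, 0.254], [-1.0, 0.0, -0.0]]
contact_force: [0.1, 0.0, -0.1]
gripper_width: 59.9
```

```bash
python3 -c "
from rig import *
print(close_job())"
```

```text
the job is handed in; nothing more can be done
None
```

The job is handed in at 16.8 s. The tin went into the place at the caddy's +y end and the jar, carried upright by its cap, into the middle place. I turned the cap about 1.05 rad anticlockwise and lifted it about 31 mm.

**Last checks**
- The gripper still holds the cap (opening 59.9 mm), and its lower edge should be about 14–15 mm above the jar's mouth. That clearance comes from the measured lift, not from a direct sighting.
- During the lift the vertical force stayed near zero, against about −4 N while carrying the jar, so the jar stayed behind.
- The side picture shows the bare neck below the cap and the jar standing in the caddy. In the last pictures the bystanders I could see had not moved. The canister was hidden then, but it looked in place after the tin went in, and the jar went down without contact forces.

**What was uncertain**
- The seal's angle cannot be read directly; I inferred it from the turn and the steady 0.3–0.4 Nm. The jar may have turned slightly within its play.
- The two views gave different jar headings before the grasp: about 14–18° from the side and about 20–22° from the top. I used about 17.5°, and it went in without touching.
- Side-view x positions read 1–2 mm below the arm's own readings, which is within the calibration.

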